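# Stand the slide box on end in its tray

## Robot

A 6-joint arm with a two-finger parallel gripper is mounted at the origin on a cart in front of the work surface, level with it; the furniture and walls round the work are solid. World frame = base frame: x ahead of the robot, y to its left, z up, the work surface at z = 0. Lengths are in m, angles in rad, forces in N, time in s.
With the tool pointing down it reaches from about 0.3 to 0.775 m from the base axis. Payload 14.6 kg.
Tool frame: the origin (TCP) lies between the finger pads; the fingertips stand 14 mm ahead of it and the grasp point (between the pads) lies 5 mm behind it; z points along the fingers, y is the line along which they close (so a half turn about z gives the same grasp; the last joint's range is limited). The gripper opens to 94 mm and grips with 3 to 60 N. Pads are 16 mm wide; open, the fingers measure 119 mm over their backs; the gripper's body (75 mm by 177 mm) begins 78 mm behind the grasp point.
Start: joints at [-1.305, 0.3, 1.521, -0, 1.321, -0.067], TCP at [0.18, -0.52, 0.219] pointing down, gripper open.
Joint ranges: [-3.03, 3.03], [-0.79, 2.21], [0.23, 2.52], [-1.04, 4.18], [0, 3.07], [-2.55, 2.55]. Speed limits (rad/s): [2.22, 2.22, 2.57, 3.14, 3.14, 3.14].

## Interface

Orientations are given as [roll, pitch, yaw] about the fixed x, y, z axes, in that order (R = Rz(yaw) Ry(pitch) Rx(roll)).
In Python, from station import ctrl gives the robot as it stands. The module is installed in compiled form; this text tells all that it offers.
- The arm moves only by the tool move_arm, never from a script. Its argument "targets" is a list of rows, each a list of 7 numbers: the opening, from -1 (shut) to 1 (fully open), then the shift along the tool's x, y, z in units of 50 mm (1.0 is 50 mm), then the turn, a rotation vector about the tool's x, y, z in rad. A call has 1 to 12 rows; each row is the pose to reach, as a shift and turn from the pose commanded when the call began, along the tool's axes at that moment; what a row does not reach only later rows make up. A row lasts 1/10 s, in which the tool goes at most 50 mm and 8.59 degrees, less where a joint would pass 70% of its speed; a pose out of reach is approached as far as the arm can. A call with a gripper value outside its range is refused whole. The fingers move at their own pace and stop on an object; "grip_force" is the grip in N (left out, the last holds). Time passes only in rows, so rows that repeat a pose let the fingers close. It gives the time, the measured TCP pose, the force, the opening and the grip force at its end, in the units of the state.
- ctrl.get_obs(): the state, without advancing time (a new reading comes with each control period).
- ctrl.camera(name): name is "scene" or "top" or "wrist"; returns (picture, depth): 400x640x3 uint8, red, green, blue; 400x640 float32, m along the optical axis (not along the pixel's ray), 0 where there is no reading.
- ctrl.camera_params(name): a dict with "intrinsics" (3x3 intrinsics, pixels), "k1" (the pictures are not rectified: a ray, as slopes to the right and down, at radius r is drawn at 1 + k1 r^2 times it, then the intrinsics apply), "rvec" (rotation vector, rad) and "tvec" (3), from world to camera coordinates, as OpenCV has them; the wrist camera has in their place "T_tool_cam" (4x4, takes a point from camera to tool coordinates, whose origin is the TCP and whose axes are the flange's). Camera axes: x right, y down, z forward; pixel columns grow to the right and rows downward; lengths in m; the calibration is good to about 2 mm. A picture is of the moment at which its call begins: read the wrist's pose just before it. camera_params takes no time and is no camera call.
- ctrl.hand_in(): hands the job in; it is judged then, once.
Trained networks look in the newest picture that a camera, given by its name, has taken for a name from the list of things; names that differ only in an ending like _2 or _b are one class to them, and where a whole thing is asked for, a point or a joint stands for the part that bears it (a point fixed in the world has none). Each returns a list of dicts, best first, with "score" (0 to 1); they miss things now and then, are a little off and sometimes report something else, mostly with a low value. They report only what shows in the picture. A call takes as long as a camera call. They do not tell look-alikes from the thing itself.
- ctrl.cut_out(camera, target): "region" (400x640 bool, what is visible of it) and "point" ([column, row] in pixels, amid what is visible of it).
- ctrl.tip_of(camera, target): "point" ([column, row] in pixels: a listed point, or the origin of a listed thing).
The state is a dict: "time_s": time; "qpos": joint angles; "joint_vel": joint speeds; "tau": joint torques, N m; "ee_pos": TCP position; "eef_rot": TCP orientation; "force": force on the tool from outside, world axes, zero at the start; "moment": the same for the moment, N m; "grip_width": finger opening in m; "grip_force": force on a finger pad.
Only numpy, scipy, OpenCV 4.12 (cv2) and the standard library are available. Lean on these libraries where they do the work, as an engineer would, in place of code of your own. Each camera call takes 0.05 s, during which the arm holds its last target. There are 200 camera calls.

## Task

The blue slide box is lying flat on the bench: stand it upright on one of its two short ends in the white tray, either end down and facing any way, so that it stands by itself on the tray's floor, and let go. Leave the green slide box lying where it is.

Things in the scene. Friction and masses are not known exactly. Their poses are not given: they have to be found in the camera images.
- blue_box: Flat slide box, blue plastic, rigid: 100 mm long (its x), 56 wide (its y), 32 thick (its z), about 0.12 kg, white paper label on top near the +x end. Origin at its centre. Starts lying flat on the bench, z up, long axis slanting between far-left and near-right. Flat parallel sides to grip across the 56 mm; both 56 x 32 ends are flat. Standing on either, its origin is 50 mm above its foot.
- green_box: The same box in green plastic, same size, axes and label, also lying flat on the bench. Leave it alone.
- tray: Low square white tray with a grey floor, fixed: 100 x 100 mm outside, 90 x 90 inside. Origin at the centre of its underside, z up, x and y along its sides. Floor 5 mm, rim 11 mm above the bench. Boxes and tray share one open area. Tall fixed things round it: white bin left (y over 0.1, x over 0.48), black computer behind (x over 0.74) with hooks above, grey cabinet right (y under -0.65).
Things that resemble listed ones, but are neither listed nor needed, are in the scene too. Several things have the shape of the blue_box; the one meant has the colours described above.

How it is judged:
By the outcome, as a careful person would: the job done as asked, in the order asked, and still so for the second after the job is handed in, with the robot touching nothing.
It also fails if it takes over 48 s, if anything falls off the work surface, if the arm or the gripper's body presses on something with over 40 N, if the wrist force passes 120 N, or if a joint passes its speed limit or range.

## Working session

There is one attempt and no reset: what is moved stays moved. The work goes in short steps, Python scripts to look and compute and a tool call to move; the robot and the scene stay as the last step left them, time stands still between calls to the robot, and variables do not carry over. Pictures are saved under pics/ and viewed, at most 10 in all, crops included, and the job is handed in when it is done.

Besides the shell and the picture viewer there is one more tool, called after "Emit:" as name(argument=value, ...) on one line, values as JSON. move_arm: Moves the arm, as the interface text tells. Its arguments: {"type":"object","properties":{"targets":{"type":"array"},"grip_force":{"type":"number"}},"required":["targets"]}

```bash
mkdir -p pics
cat > h.py <<'E'
import numpy as np, cv2
from station import ctrl
from scipy.spatial.transform import Rotation as R
def cam(name):
    p=ctrl.camera_params(name); o=ctrl.get_obs(); im,d=ctrl.camera(name)
    if 'rvec' in p:
        Rm=cv2.Rodrigues(np.array(p['rvec'],float))[0]; T=np.eye(4); T[:3,:3]=Rm.T; T[:3,3]=-Rm.T@np.array(p['tvec']).ravel()
    else:
        W=np.eye(4); W[:3,:3]=R.from_euler('xyz',o['eef_rot']).as_matrix(); W[:3,3]=o['ee_pos']; T=W@np.array(p['T_tool_cam'])
    return im,d,p,T
def cloud(d,p,T):
    K=np.array(p['intrinsics'],float); v,u=np.mgrid[0:400,0:640]
    pts=np.stack([u,v],-1).reshape(-1,1,2).astype(float)
    s=cv2.undistortPoints(pts,K,np.array([p['k1'],0,0,0,0.])).reshape(400,640,2)
    c=np.dstack([s*d[...,None],d]); return c@T[:3,:3].T+T[:3,3]
def save(n,im): cv2.imwrite('pics/'+n,im[...,::-1])
E
python3 - <<'E'
from h import *
o=ctrl.get_obs(); print(o)
a=[]
for n in('scene','top'):
    im,d,p,T=cam(n); a.append(im); P=cloud(d,p,T); np.savez(n,im=im,d=d,P=P)
    print(n,T.round(3))
    for t in('blue_box','green_box','tray'):
        for r in ctrl.cut_out(n,t)[:4]:
            q=P[r['region']&(d>0)]; print(t,round(r['score'],2),np.round(r['point']),r['region'].sum(),np.median(q,0).round(3) if len(q) else None, np.median(im[r['region']],0))
save('a.png',cv2.resize(a[0],(800,500)));save('b.png',cv2.resize(a[1],(800,500)))
E
```

```text
{'time_s': 0.0, 'qpos': array([-1.30460297e+00,  3.00449290e-01,  1.52157788e+00,  1.82299725e-05,
        1.32071728e+00, -6.65866842e-02]), 'joint_vel': array([ 4.93280298e-04,  5.28283104e-04, -1.23539926e-03,  4.44994475e-05,
        1.29114777e-03, -1.05265827e-03]), 'tau': array([-2.93647263e-04, -5.31805909e+01, -3.52738488e+01,  7.08143204e-02,
        2.44514766e-02, -1.13361550e-04]), 'ee_pos': array([ 0.1796121 , -0.51958141,  0.21889964]), 'eef_rot': array([-3.14044459e+00, -9.42559186e-05,  3.32775469e-01]), 'force': array([ 0.0076951 , -0.22067148, -1.02897245]), 'moment': array([0.03173654, 0.01371958, 0.04332924]), 'grip_force': 0.0, 'grip_width': 0.09391128483016245}
scene [[-0.905 -0.377  0.199  0.403]
 [-0.426  0.795 -0.431  0.139]
 [ 0.004 -0.475 -0.88   0.851]
 [ 0.     0.     0.     1.   ]]
blue_box 0.97 [379. 120.] 820 [ 0.537 -0.551  0.031] [209. 125.  66.]
blue_box 0.82 [319. 170.] 1094 [ 0.598 -0.345  0.031] [ 63. 187. 255.]
green_box 0.84 [286. 237.] 1269 [ 0.59  -0.147  0.031] [100. 254. 174.]
tray 0.58 [269. 317.] 2560 [0.556 0.017 0.006] [223. 229. 238.]
top [[-0.009 -0.985  0.17   0.405]
 [-1.     0.012  0.013 -0.28 ]
 [-0.014 -0.17  -0.985  0.961]
 [ 0.     0.     0.     1.   ]]
blue_box 0.89 [442. 210.] 1088 [ 0.54  -0.564  0.032] [163. 118.  88.]
blue_box 0.56 [353. 179.] 1027 [ 0.602 -0.354  0.032] [ 93. 154. 234.]
green_box 0.58 [271. 191.] 1011 [ 0.591 -0.156  0.032] [121. 225. 151.]
tray 0.69 [199. 202.] 1686 [0.558 0.014 0.006] [162. 168. 176.]
```

View pics/a.png

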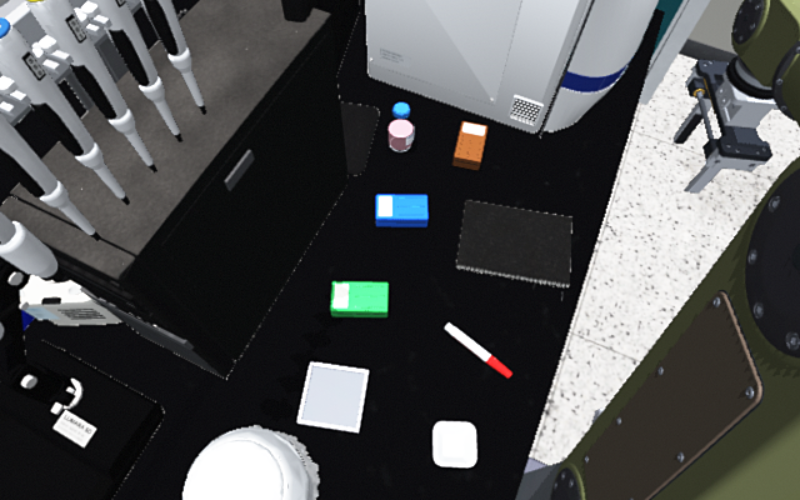

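View pics/b.png

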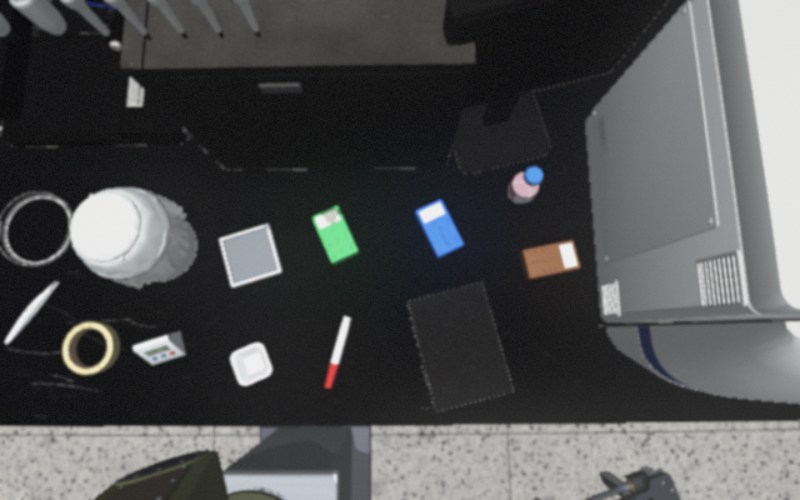

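Run:
```python
from h import *
for n,pt in(('scene',{'blue':(319,170),'green':(286,237),'oth':(379,120)}),('top',{'blue':(353,179),'green':(271,191),'oth':(442,210)})):
    f=np.load(n+'.npz');P=f['P'];d=f['d']
    c0=P[0]
    for k,(u,v) in pt.items():
        m=((P[...,2]>.024)&(P[...,2]<.04)&(d>0)).astype(np.uint8)
        _,l=cv2.connectedComponents(m); q=P[l==l[v,u]]
        print(n,k,len(q),cv2.minAreaRect(q[:,:2].astype(np.float32)*1000),np.median(q[:,2]).round(4))
    m=((P[...,2]>.008)&(P[...,2]<.014)&(abs(P[...,0]-.557)<.07)&(abs(P[...,1]-.015)<.075)&(d>0))
    print('rim',m.sum(),cv2.minAreaRect(P[m][:,:2].astype(np.float32)*1000))
    m=(P[...,2]>.06)&(P[...,0]>.4)&(P[...,0]<.74)&(abs(P[...,1]+.25)<.34)&(d>0); print('tall',m.sum(), P[m].min(0) if m.any() else 0,P[m].max(0) if m.any() else 0)
```

```text
scene blue 864 ((601.4229125976562, -352.7486572265625), (99.23764038085938, 58.84077453613281), 24.54770278930664) 0.0315
scene green 1123 ((592.0982055664062, -151.44158935546875), (100.09007263183594, 56.310264587402344), 25.164024353027344) 0.0318
scene oth 675 ((539.0113525390625, -564.566650390625), (56.267581939697266, 103.7120590209961), 11.340367317199707) 0.0317
rim 553 ((556.9009399414062, 15.206138610839844), (101.04667663574219, 101.78897857666016), 17.255205154418945)
tall 38769 [ 0.66414431 -0.53528062  0.06003144] [0.73999989 0.08999922 0.65074827]
top blue 973 ((604.34912109375, -355.140869140625), (100.5897216796875, 56.360382080078125), 25.496244430541992) 0.032
top green 961 ((594.2368774414062, -154.15907287597656), (100.41061401367188, 56.2205696105957), 24.308801651000977) 0.0322
top oth 1002 ((540.900390625, -565.0199584960938), (56.19434356689453, 100.87866973876953), 11.079099655151367) 0.0318
rim 390 ((558.4017944335938, 12.759262084960938), (101.51956939697266, 100.26995086669922), 15.482915878295898)
tall 21915 [ 0.66623487 -0.54026388  0.06001017] [0.73998639 0.08998802 0.53355686]
```

The scene view shows the blue box at about (402,210), the green one at (360,298) and the tray at (334,397). The brown look-alike is at (470,145). The blue box measures centre (0.603,-0.354), long axis 25°, and the tray centre is (0.558,0.014).

Before choosing which end to grip, I'll test in free air which way the wrist can tilt.

Run:
```python
from h import *
for n in('scene','top'):
    f=np.load(n+'.npz');P=f['P'][f['d']>0]
    for y0 in(-.5,-.4,-.3,-.2,-.1,0,.1):
        print(n,y0,[ (lambda q: q[:,0].min().round(3) if len(q) else None)(P[(P[:,1]>y0)&(P[:,1]<y0+.1)&(P[:,2]>z0)&(P[:,2]<z0+.1)&(P[:,0]>.45)]) for z0 in(.06,.16,.26,.36,.46,.56)])
```

```text
scene -0.5 [None, np.float64(0.772), np.float64(0.769), np.float64(0.761), None, None]
scene -0.4 [np.float64(0.724), np.float64(0.724), np.float64(0.725), np.float64(0.725), None, None]
scene -0.3 [np.float64(0.724), np.float64(0.724), np.float64(0.724), np.float64(0.724), None, None]
scene -0.2 [np.float64(0.724), np.float64(0.724), np.float64(0.721), np.float64(0.72), np.float64(0.726), np.float64(0.725)]
scene -0.1 [np.float64(0.724), np.float64(0.724), np.float64(0.721), np.float64(0.721), np.float64(0.725), np.float64(0.723)]
scene 0 [np.float64(0.724), np.float64(0.724), np.float64(0.724), np.float64(0.723), np.float64(0.722), np.float64(0.723)]
scene 0.1 [np.float64(0.497), np.float64(0.505), np.float64(0.884), np.float64(0.732), np.float64(0.723), None]
top -0.5 [np.float64(0.815), np.float64(0.762), np.float64(0.761), np.float64(0.762), np.float64(0.764), None]
top -0.4 [np.float64(0.726), np.float64(0.726), np.float64(0.725), np.float64(0.724), np.float64(0.75), None]
top -0.3 [np.float64(0.726), np.float64(0.726), np.float64(0.725), np.float64(0.724), None, None]
top -0.2 [np.float64(0.726), np.float64(0.726), np.float64(0.721), np.float64(0.721), np.float64(0.728), None]
top -0.1 [np.float64(0.726), np.float64(0.724), np.float64(0.722), np.float64(0.723), np.float64(0.728), None]
top 0 [np.float64(0.566), np.float64(0.725), np.float64(0.725), np.float64(0.726), np.float64(0.724), None]
top 0.1 [np.float64(0.488), np.float64(0.502), np.float64(0.889), np.float64(0.734), np.float64(0.728), None]
```

Emit:
move_arm(targets=[[1, 0, 0, -0.5, 0, 0.15, 0], [1, 0, 0, -1, 0, 0.3, 0], [1, 0, 0, -1, 0, 0.45, 0], [1, 0, 0, -1, 0, 0.6, 0], [1, 0, 0, -1, 0, 0.75, 0], [1, 0, 0, -1, 0, 0.9, 0], [1, 0, 0, -1, 0, 1.0, 0], [1, 0, 0, -1, 0, 1.0, 0]])

```text
time_s: 1.2
ee_pos: [0.1786, -0.5199, 0.2674]
eef_rot: [-3.134, -1.003, 0.324]
force: [0.7, 0.5, 0.3]
grip_width: 0.0935
grip_force: 0.0
```

```bash
python3 -c "
from h import *
o=ctrl.get_obs();print(o['time_s'],o['qpos'].round(3),o['ee_pos'].round(3),o['eef_rot'].round(3))"
```

```text
1.2 [-1.677  0.454  1.479  0.881  1.716 -0.54 ] [ 0.179 -0.52   0.267] [-3.134 -1.003  0.324]
```

```bash
cat >> h.py <<'E'
def go(pos,Rt):
    o=ctrl.get_obs(); R0=R.from_euler('xyz',o['eef_rot'])
    s=R0.inv().apply(np.array(pos)-o['ee_pos'])/.05; w=(R0.inv()*Rt).as_rotvec()
    print('shift',s.round(3),'turn',w.round(4),'rows>=',np.abs(np.r_[np.linalg.norm(s),np.linalg.norm(w)/.15]).max().round(1))
E
python3 -c "
from h import *
go([.58,-.365,.22],R.from_euler('xyz',[np.pi,0,.436]))"
```

```text
shift [ 3.822 -0.319  7.761] turn [ 0.0491 -1.0024 -0.0984] rows>= 8.7
```

Emit:
move_arm(targets=[[1, 0.38, -0.03, 0.78, 0.005, -0.1, -0.01], [1, 0.76, -0.06, 1.55, 0.01, -0.2, -0.02], [1, 1.15, -0.1, 2.33, 0.015, -0.3, -0.03], [1, 1.53, -0.13, 3.1, 0.02, -0.4, -0.04], [1, 1.91, -0.16, 3.88, 0.025, -0.5, -0.05], [1, 2.29, -0.19, 4.66, 0.03, -0.6, -0.06], [1, 2.68, -0.22, 5.43, 0.034, -0.7, -0.07], [1, 3.06, -0.26, 6.21, 0.04, -0.8, -0.08], [1, 3.44, -0.29, 6.98, 0.044, -0.9, -0.09], [1, 3.82, -0.32, 7.76, 0.049, -1.002, -0.098], [1, 3.82, -0.32, 7.76, 0.049, -1.002, -0.098], [1, 3.82, -0.32, 7.76, 0.049, -1.002, -0.098]])

```text
time_s: 2.4
ee_pos: [0.582, -0.3632, 0.2206]
eef_rot: [3.136, 0.004, 0.441]
force: [-0.3, 0.1, -0.5]
grip_width: 0.0941
grip_force: 0.0
```

Run:
```python
from h import *
im,d,p,T=cam('wrist'); P=cloud(d,p,T); save('c.png',im)
o=ctrl.get_obs(); print(o['time_s'],o['ee_pos'],o['eef_rot'],o['qpos'].round(2))
m=((P[...,2]>.022)&(P[...,2]<.042)&(d>0)&(abs(P[...,0]-.603)<.09)&(abs(P[...,1]+.354)<.1)).astype(np.uint8)
_,l,s,_=cv2.connectedComponentsWithStats(m)
for k in range(1,len(s)):
    if s[k,4]>500: q=P[l==k]; print(s[k],cv2.minAreaRect(q[:,:2].astype(np.float32)*1000),np.median(q[:,2]),np.median(im[l==k],0))
```

```text
2.45 [ 0.58086375 -0.36422388  0.22135434] [3.13534247e+00 2.81452920e-03 4.38634664e-01] [-0.61  0.61  1.07 -0.01  1.46  0.52]
[ 298  118   51   87 4267] ((602.7625732421875, -354.5543212890625), (97.87224578857422, 56.01032638549805), 25.060728073120117) 0.032201431885721055 [132. 211. 255.]
```

View pics/c.png

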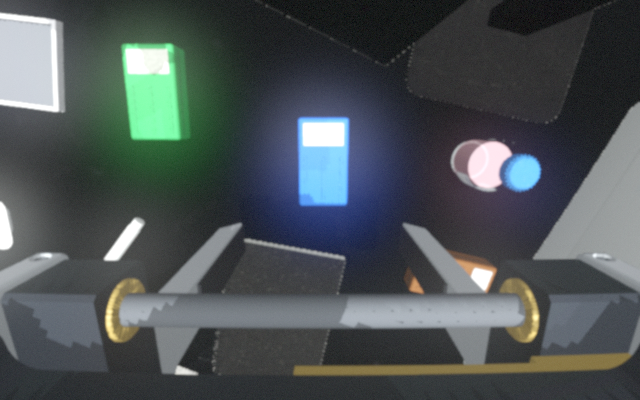

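The wrist view shows the blue box at (323,160), square to the fingers with its label at the far end. All three cameras agree on its position.

```bash
python3 -c "
from h import *
Rt=R.from_euler('xyz',[np.pi,0,.437])
go([.621,-.346,.06],Rt);go([.621,-.346,.019],Rt)"
```

```text
shift [ 0.891 -0.009  3.225] turn [0.0063 0.0028 0.0016] rows>= 3.3
shift [ 0.893 -0.014  4.045] turn [0.0063 0.0028 0.0016] rows>= 4.1
```

Emit:
move_arm(targets=[[1, 0.45, 0, 0.8, 0.003, 0, 0], [1, 0.89, -0.01, 1.6, 0.006, 0.003, 0], [1, 0.89, -0.01, 2.4, 0.006, 0.003, 0], [1, 0.89, -0.01, 3.0, 0.006, 0.003, 0], [1, 0.89, -0.01, 3.4, 0.006, 0.003, 0], [1, 0.89, -0.01, 3.8, 0.006, 0.003, 0], [1, 0.89, -0.01, 4.04, 0.006, 0.003, 0], [1, 0.89, -0.01, 4.04, 0.006, 0.003, 0], [1, 0.89, -0.01, 4.04, 0.006, 0.003, 0]], grip_force=20)

```text
time_s: 3.35
ee_pos: [0.6204, -0.3468, 0.02]
eef_rot: [-3.141, -0.001, 0.437]
force: [0.2, 0.4, -0.6]
grip_width: 0.094
grip_force: 0.0
```

Emit:
move_arm(targets=[[0, 0, 0, 0, 0, 0, 0], [-0.2, 0, 0, 0, 0, 0, 0], [-0.5, 0, 0, 0, 0, 0, 0], [-0.5, 0, 0, 0, 0, 0, 0], [-0.5, 0, 0, 0, 0, 0, 0], [-0.5, 0, 0, 0, 0, 0, 0], [-0.5, 0, 0, 0, 0, 0, 0]])

```text
time_s: 4.05
ee_pos: [0.6205, -0.346, 0.0185]
eef_rot: [-3.139, -0.0, 0.438]
force: [1.2, -0.0, 1.5]
grip_width: 0.0557
grip_force: 20.0
```

Gripped at 55.7 mm with 20 N, as expected. Next I lift and back away from the wall.

Emit:
move_arm(targets=[[-0.5, 0, 0, -0.4, 0, 0, 0], [-0.5, 0, 0, -1, 0, 0, 0], [-0.5, 0, 0, -1.8, 0, 0, 0], [-0.5, 0, 0, -2.6, 0, 0, 0], [-0.5, -0.5, 0, -3.4, 0, 0, 0], [-0.5, -1.2, 0, -4, 0, 0, 0], [-0.5, -2, 0, -4.4, 0, 0, 0], [-0.5, -2.5, 0, -4.6, 0, 0, 0], [-0.5, -2.5, 0, -4.6, 0, 0, 0]])

```text
time_s: 4.95
ee_pos: [0.5054, -0.4012, 0.2506]
eef_rot: [3.141, -0.001, 0.435]
force: [0.9, 0.1, -1.0]
grip_width: 0.0563
grip_force: 20.0
```

Run:
```python
from h import *
o=ctrl.get_obs();print(o['time_s'],o['ee_pos'],o['eef_rot'],o['qpos'].round(2),o['grip_width'],o['grip_force'])
```

```text
4.95 [ 0.5053848  -0.40118221  0.25059641] [ 3.14128404e+00 -6.03621480e-04  4.34799851e-01] [-0.73  0.5   1.17  0.    1.47  0.41] 0.056299265218966575 19.97302383184433
```

Emit:
move_arm(targets=[[-0.5, 0, 0, 0, 0, 0.1, 0], [-0.5, 0, 0, 0, 0, 0.24, 0], [-0.5, 0, 0, 0, 0, 0.38, 0], [-0.5, 0, 0, 0, 0, 0.52, 0], [-0.5, 0, 0, 0, 0, 0.66, 0], [-0.5, 0, 0, 0, 0, 0.8, 0], [-0.5, 0, 0, 0, 0, 0.94, 0], [-0.5, 0, 0, 0, 0, 1.08, 0], [-0.5, 0, 0, 0, 0, 1.22, 0], [-0.5, 0, 0, 0, 0, 1.36, 0], [-0.5, 0, 0, 0, 0, 1.5, 0], [-0.5, 0, 0, 0, 0, 1.57, 0]])

```text
time_s: 6.15
ee_pos: [0.5073, -0.3992, 0.2461]
eef_rot: [-1.06, -1.563, -1.644]
force: [0.6, 0.4, -1.9]
grip_width: 0.0558
grip_force: 20.0
```

```bash
cat >> h.py <<'E'
def Rh(az): # horizontal tool: z along azimuth, x up
    c,s=np.cos(az),np.sin(az); return R.from_matrix(np.array([[0,0,1],[s,-c,0],[c,s,0]]).T[[2,0,1]]) if 0 else R.from_matrix(np.column_stack([[0,0,1],[s,-c,0],[c,s,0]]))
E
python3 - <<'E'
from h import *
o=ctrl.get_obs();print(o['time_s'],o['ee_pos'],o['qpos'].round(2),o['grip_width'],o['grip_force'])
M=R.from_euler('xyz',o['eef_rot']).as_matrix();print(M.round(3), np.linalg.det(Rh(.5).as_matrix()))
go([.5539,.0104,.20],Rh(np.pi/4));
E
```

```text
6.15 [ 0.50734906 -0.39918631  0.24611416] [-1.14  0.65  1.61  1.57  1.58 -0.68] 0.05582329255983425 19.97372567653656
[[-0.001  0.423  0.906]
 [-0.008 -0.906  0.423]
 [ 1.    -0.007  0.004]] 1.0
shift [-0.987 -7.021  4.308] turn [ 0.3482 -0.005  -0.0061] rows>= 8.3
```

Run:
```python
from h import *
P=np.load('scene.npz')['P'];d=np.load('scene.npz')['d'];m=((P[...,2]>.006)&(P[...,2]<.15)&(d>0)&(P[...,0]>.2)&(P[...,0]<.52)&(abs(P[...,1]+.1)<.3)).astype(np.uint8)
_,l,s,_=cv2.connectedComponentsWithStats(m)
for k in range(1,len(s)):
    if s[k,4]>60: q=P[l==k];print(s[k],q.min(0).round(3),q.max(0).round(3))
go([.5557,.0122,.14],Rh(np.pi/4))
```

```text
[ 365  172   92   59 3035] [ 0.262 -0.4    0.006] [ 0.489 -0.291  0.018]
[356 259  54  43 427] [ 0.305 -0.18   0.006] [ 0.435 -0.135  0.02 ]
[274 303  20  43 171] [ 0.495 -0.032  0.006] [0.52  0.055 0.015]
[347 338  34  36 758] [ 0.311 -0.036  0.006] [0.387 0.04  0.023]
[245 371  11  29 224] [0.497 0.122 0.072] [0.52  0.163 0.149]
shift [-2.187 -7.03   4.351] turn [ 0.3482 -0.005  -0.0061] rows>= 8.6
```

Emit:
move_arm(targets=[[-0.5, 0, -0.7, 0.43, 0.035, 0, 0], [-0.5, 0, -1.4, 0.86, 0.07, 0, 0], [-0.5, 0, -2.1, 1.29, 0.1, 0, 0], [-0.5, 0, -2.8, 1.72, 0.14, 0, 0], [-0.5, 0, -3.5, 2.15, 0.17, 0, 0], [-0.5, -0.1, -4.2, 2.6, 0.21, 0, 0], [-0.5, -0.3, -4.9, 3.0, 0.24, 0, 0], [-0.5, -0.5, -5.6, 3.45, 0.28, 0, 0], [-0.5, -0.7, -6.3, 3.9, 0.31, 0, 0], [-0.5, -1, -7.02, 4.34, 0.348, -0.005, -0.006], [-0.5, -1, -7.02, 4.34, 0.348, -0.005, -0.006], [-0.5, -1, -7.02, 4.34, 0.348, -0.005, -0.006]])

```text
time_s: 7.35
ee_pos: [0.5551, 0.0116, 0.1985]
eef_rot: [2.994, -1.564, 0.936]
force: [-0.3, -0.6, -2.8]
grip_width: 0.0558
grip_force: 20.0
```

Run:
```python
from h import *
im,d,p,T=cam('scene'); P=cloud(d,p,T); save('d.png',im[100:400,100:500])
o=ctrl.get_obs();print(o['time_s'],o['ee_pos'],o['qpos'].round(2),o['grip_width'],o['grip_force'])
print(R.from_euler('xyz',o['eef_rot']).as_matrix().round(3))
hsv=cv2.cvtColor(im,cv2.COLOR_RGB2HSV)
m=(d>0)&(hsv[...,0]>95)&(hsv[...,0]<125)&(hsv[...,1]>110)&(np.linalg.norm(P-o['ee_pos'],axis=-1)<.12)
q=P[m]; print(m.sum(),q.min(0),q.max(0)); c=q[q[:,2]>np.percentile(q[:,2],97)-.004]; print('top',cv2.minAreaRect(c[:,:2].astype(np.float32)*1000))
go([.5557,.0122,.095],Rh(np.pi/4)); go([.5557,.0122,.075],Rh(np.pi/4))
```

```text
7.4 [0.55527981 0.01056787 0.19886866] [-0.52  0.48  2.07  1.79  1.42 -1.01] 0.055983713482195656 19.97413605451584
[[ 0.003  0.708  0.707]
 [ 0.006 -0.707  0.708]
 [ 1.     0.002 -0.006]]
585 [ 0.44941523 -0.05194955  0.13146598] [0.58524812 0.04461114 0.23113211]
top ((556.2440185546875, 15.544361114501953), (31.265825271606445, 55.115394592285156), 45.98610305786133)
shift [-2.077 -0.021  0.042] turn [-0.0008  0.0062  0.0018] rows>= 2.1
shift [-2.477 -0.022  0.044] turn [-0.0008  0.0062  0.0018] rows>= 2.5
```

View pics/d.png

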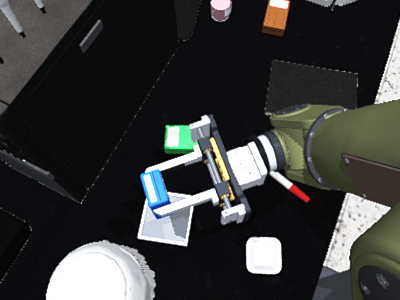

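The box hangs upright over the tray at crop pixel (155,187), with its top centre at (0.556,0.0155). Before lowering, I'll check how much room the wrist links have above the bench.

Run:
```python
from h import *
im,d,p,T=cam('scene'); P=cloud(d,p,T); o=ctrl.get_obs()
M=R.from_euler('xyz',o['eef_rot']).as_matrix(); L=((P-o['ee_pos'])@M)[d>0]
im2,d2,p2,T2=cam('top'); L=np.vstack([L,((cloud(d2,p2,T2)-o['ee_pos'])@M)[d2>0]])
L=L[(L[:,0]>-.12)]
for a in np.arange(-.5,0,.03):
    q=L[(L[:,2]>a)&(L[:,2]<a+.03)&(abs(L[:,1])<.16)]
    if len(q): print(a.round(2),len(q),'x(up)',q[:,0].min().round(3),q[:,0].max().round(3),'y',q[:,1].min().round(3),q[:,1].max().round(3))
```

```text
-0.38 15 x(up) 0.193 0.253 y -0.104 -0.08
-0.35 1784 x(up) 0.087 0.384 y -0.134 -0.024
-0.32 4998 x(up) 0.016 0.407 y -0.146 0.056
-0.29 8075 x(up) -0.002 0.424 y -0.16 0.067
-0.26 11435 x(up) -0.006 0.425 y -0.16 0.067
-0.23 7260 x(up) -0.034 0.306 y -0.16 0.061
-0.2 1350 x(up) -0.027 0.04 y -0.044 0.038
-0.17 1299 x(up) -0.027 0.037 y -0.044 0.018
-0.14 2820 x(up) -0.034 0.038 y -0.091 0.089
-0.11 2696 x(up) -0.034 0.037 y -0.088 0.087
-0.08 587 x(up) -0.013 0.015 y -0.052 0.051
-0.05 611 x(up) -0.009 0.014 y -0.042 0.041
-0.02 1836 x(up) -0.068 0.033 y -0.042 0.041
```

The wrist housing extends about 65 mm below the tool axis, so a horizontal placing would brush the pen and bench. I'll lay the box down in the open and regrip it with the tool leaned back about 20°, which keeps the wrist about 0.1 m higher when the box stands.

```bash
python3 -c "
from h import *
go([.52,-.29,.22],Rh(.436))"
```

```text
shift [ 0.377  3.743 -4.736] turn [-0.3486  0.0053  0.0038] rows>= 6.0
```

Emit:
move_arm(targets=[[-0.5, 0.38, 0.4, -0.5, -0.04, 0, 0], [-0.5, 0.38, 0.95, -1.2, -0.09, 0, 0], [-0.5, 0.38, 1.5, -1.9, -0.14, 0, 0], [-0.5, 0.38, 2.05, -2.6, -0.19, 0, 0], [-0.5, 0.38, 2.6, -3.3, -0.24, 0, 0], [-0.5, 0.38, 3.15, -4.0, -0.29, 0, 0], [-0.5, 0.38, 3.74, -4.74, -0.349, 0.005, 0.004], [-0.5, 0.38, 3.74, -4.74, -0.349, 0.005, 0.004]])

```text
time_s: 8.3
ee_pos: [0.5186, -0.2946, 0.2205]
eef_rot: [1.774, -1.569, 1.797]
force: [0.6, -0.0, -0.1]
grip_width: 0.0561
grip_force: 20.0
```

Emit:
move_arm(targets=[[-0.5, 0, 0, 0, 0, -0.1, 0], [-0.5, 0, 0, 0, 0, -0.24, 0], [-0.5, 0, 0, 0, 0, -0.38, 0], [-0.5, 0, 0, 0, 0, -0.52, 0], [-0.5, 0, 0, 0, 0, -0.66, 0], [-0.5, 0, 0, 0, 0, -0.8, 0], [-0.5, 0, 0, 0, 0, -0.94, 0], [-0.5, 0, 0, 0, 0, -1.08, 0], [-0.5, 0, 0, 0, 0, -1.22, 0], [-0.5, 0, 0, 0, 0, -1.36, 0], [-0.5, 0, 0, 0, 0, -1.5, 0], [-0.5, 0, 0, 0, 0, -1.57, 0]])

```text
time_s: 9.5
ee_pos: [0.5201, -0.2891, 0.2206]
eef_rot: [3.141, 0.005, 0.436]
force: [-0.3, 0.8, -0.8]
grip_width: 0.0557
grip_force: 20.0
```

```bash
python3 -c "
from h import *
o=ctrl.get_obs();print(o['time_s'],o['ee_pos'],o['eef_rot'],o['qpos'].round(2),o['grip_width'])
go([.563,-.2815,.0195],R.from_euler('xyz',[np.pi,0,.436]))"
```

```text
9.5 [ 0.52011232 -0.28909277  0.22062918] [3.14065609 0.00489067 0.4362948 ] [-0.57  0.4   1.38 -0.    1.36  0.57] 0.055745065507337876
shift [0.861 0.221 4.019] turn [0.0009 0.0049 0.0003] rows>= 4.1
```

Emit:
move_arm(targets=[[-0.5, 0.43, 0.11, 0.8, 0, 0.005, 0], [-0.5, 0.86, 0.22, 1.6, 0, 0.005, 0], [-0.5, 0.86, 0.22, 2.4, 0, 0.005, 0], [-0.5, 0.86, 0.22, 3.1, 0, 0.005, 0], [-0.5, 0.86, 0.22, 3.6, 0, 0.005, 0], [-0.5, 0.86, 0.22, 3.9, 0, 0.005, 0], [-0.5, 0.86, 0.22, 4.02, 0, 0.005, 0], [-0.5, 0.86, 0.22, 4.02, 0, 0.005, 0], [-0.5, 0.86, 0.22, 4.02, 0, 0.005, 0]])

```text
time_s: 10.4
ee_pos: [0.564, -0.2813, 0.0201]
eef_rot: [3.141, -0.006, 0.436]
force: [0.1, 0.4, -1.5]
grip_width: 0.0563
grip_force: 20.0
```

Emit:
move_arm(targets=[[1, 0, 0, 0, 0, 0, 0], [1, 0, 0, 0, 0, 0, 0], [1, 0, 0, 0, 0, 0, 0], [1, 0, 0, 0, 0, 0, 0], [1, 0, 0, -0.7, 0, 0, 0], [1, 0, 0, -1.5, 0, 0, 0], [1, 0, 0, -2, 0, 0, 0], [1, 0, 0, -2, 0, -0.1, 0], [1, 0, 0, -2, 0, -0.24, 0], [1, 0, 0, -2, 0, -0.35, 0], [1, 0, 0, -2, 0, -0.35, 0]])

```text
time_s: 11.5
ee_pos: [0.5639, -0.2797, 0.1176]
eef_rot: [-3.14, 0.347, 0.44]
force: [0.3, 0.2, 0.2]
grip_width: 0.0939
grip_force: 0.0
```

Run:
```python
from h import *
im,d,p,T=cam('wrist'); P=cloud(d,p,T); save('e.png',im)
o=ctrl.get_obs();print(o['time_s'],o['ee_pos'],o['eef_rot'],o['qpos'].round(2),o['grip_width'])
hsv=cv2.cvtColor(im,cv2.COLOR_RGB2HSV)
m=((P[...,2]>.022)&(P[...,2]<.042)&(d>0)&(abs(P[...,0]-.545)<.1)&(abs(P[...,1]+.29)<.07)).astype(np.uint8)
_,l,s,_=cv2.connectedComponentsWithStats(m)
for k in range(1,len(s)):
    if s[k,4]>500: q=P[l==k]; print(s[k],cv2.minAreaRect(q[:,:2].astype(np.float32)*1000),np.median(q[:,2]),np.median(im[l==k],0))
```

```text
11.55 [ 0.56360384 -0.28027731  0.11782451] [-3.13990731  0.34340629  0.43898118] [-0.42  0.71  1.19 -0.26  1.47  0.77] 0.09407279760447487
[ 287  133   74  107 7172] ((545.2282104492188, -289.08392333984375), (100.80712127685547, 56.25724411010742), 25.547605514526367) 0.032120327797230425 [ 77. 137. 219.]
```

View pics/e.png

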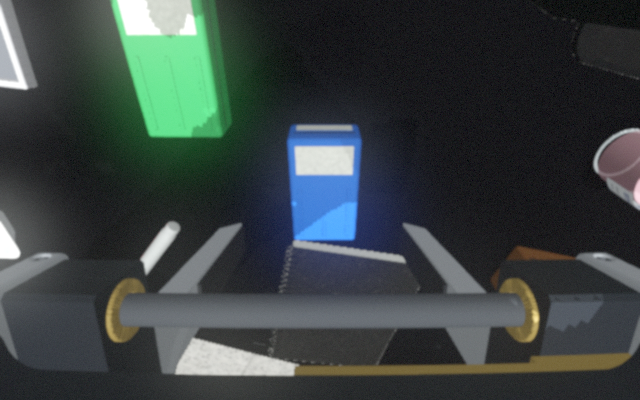

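The wrist view shows the box lying flat at (325,185), clear of the green box and seen with the tool leaned back. It measures (0.545,-0.289) at 25.5°.

```bash
python3 -c "
from h import *
Rt=R.from_euler('xyz',[np.pi,.349,.444])
print(Rt.as_matrix().round(2))
go([.5705,-.2771,.06],Rt);go([.5705,-.2771,.021],Rt)"
```

```text
[[ 0.85  0.43 -0.31]
 [ 0.4  -0.9  -0.15]
 [-0.34  0.   -0.94]]
shift [0.532 0.003 1.038] turn [-0.0034 -0.0056 -0.0047] rows>= 1.2
shift [0.795 0.004 1.772] turn [-0.0034 -0.0056 -0.0047] rows>= 1.9
```

Emit:
move_arm(targets=[[1, 0.4, 0, 0.5, 0, -0.005, -0.004], [1, 0.53, 0, 1.04, -0.003, -0.005, -0.004], [1, 0.68, 0, 1.45, -0.003, -0.005, -0.004], [1, 0.79, 0, 1.77, -0.003, -0.005, -0.004], [1, 0.79, 0, 1.77, -0.003, -0.005, -0.004], [0, 0.79, 0, 1.77, -0.003, -0.005, -0.004], [-0.5, 0.79, 0, 1.77, -0.003, -0.005, -0.004], [-0.5, 0.79, 0, 1.77, -0.003, -0.005, -0.004], [-0.5, 0.79, 0, 1.77, -0.003, -0.005, -0.004], [-0.5, 0.79, 0, 1.77, -0.003, -0.005, -0.004], [-0.5, 0.79, 0, 1.77, -0.003, -0.005, -0.004]])

```text
time_s: 12.65
ee_pos: [0.5698, -0.278, 0.0226]
eef_rot: [3.14, 0.35, 0.441]
force: [0.2, -0.2, 3.7]
grip_width: 0.0561
grip_force: 20.0
```

```bash
python3 -c "
from h import *
o=ctrl.get_obs();print(o['time_s'],o['ee_pos'],o['eef_rot'],o['qpos'].round(2),o['grip_width'],o['grip_force'],o['force'])
go([.53,-.295,.24],R.from_euler('xyz',[np.pi,.349,.444]))"
```

```text
12.65 [ 0.56978308 -0.27802076  0.02260115] [3.1400173  0.34950379 0.44111471] [-0.41  0.83  1.22 -0.27  1.33  0.82] 0.05614149199604309 19.992576241493225 [ 0.18175093 -0.24663289  3.70722884]
shift [-2.301 -0.027 -3.789] turn [ 0.0006  0.0005 -0.0027] rows>= 4.4
```

Emit:
move_arm(targets=[[-0.5, -0.15, 0, -0.4, 0, 0, 0], [-0.5, -0.45, 0, -1, 0, 0, 0], [-0.5, -0.85, 0, -1.7, 0, 0, 0], [-0.5, -1.3, 0, -2.4, 0, 0, 0], [-0.5, -1.8, 0, -3.1, 0, 0, 0], [-0.5, -2.3, 0, -3.79, 0, 0, 0], [-0.5, -2.3, 0, -3.79, 0, 0, 0]])

```text
time_s: 13.35
ee_pos: [0.531, -0.2973, 0.2459]
eef_rot: [3.133, 0.344, 0.438]
force: [0.1, -0.2, -0.8]
grip_width: 0.056
grip_force: 20.0
```

Emit:
move_arm(targets=[[-0.5, 0, 0, 0, 0, 0.1, 0], [-0.5, 0, 0, 0, 0, 0.24, 0], [-0.5, 0, 0, 0, 0, 0.38, 0], [-0.5, 0, 0, 0, 0, 0.52, 0], [-0.5, 0, 0, 0, 0, 0.66, 0], [-0.5, 0, 0, 0, 0, 0.8, 0], [-0.5, 0, 0, 0, 0, 0.94, 0], [-0.5, 0, 0, 0, 0, 1.08, 0], [-0.5, 0, 0, 0, 0, 1.22, 0], [-0.5, 0, 0, 0, 0, 1.36, 0], [-0.5, 0, 0, 0, 0, 1.5, 0], [-0.5, 0, 0, 0, 0, 1.571, 0]])

```text
time_s: 14.55
ee_pos: [0.5297, -0.2965, 0.2378]
eef_rot: [-3.135, -1.225, 0.433]
force: [0.8, 0.3, -1.1]
grip_width: 0.0562
grip_force: 20.0
```

```bash
cat >> h.py <<'E'
def Rp(az,dip=.3495): return Rh(az)*R.from_rotvec([0,-dip,0])
E
python3 -c "
from h import *
o=ctrl.get_obs();print(o['time_s'],o['ee_pos'],o['qpos'].round(2),o['grip_width'])
print(R.from_euler('xyz',o['eef_rot']).as_matrix().round(3));print(Rp(.441).as_matrix().round(3))
go([.554,.010,.20],Rp(.79))"
```

```text
14.55 [ 0.52973776 -0.29645011  0.23778807] [-0.98  0.39  1.79  1.36  1.26 -0.55] 0.056184390365215935
[[ 0.307  0.425  0.851]
 [ 0.142 -0.905  0.4  ]
 [ 0.941 -0.002 -0.339]]
[[ 0.31   0.427  0.85 ]
 [ 0.146 -0.904  0.401]
 [ 0.94   0.    -0.342]]
shift [ 0.309 -5.34   3.124] turn [ 0.3294 -0.0043 -0.1216] rows>= 6.2
```

Emit:
move_arm(targets=[[-0.5, 0.03, -0.5, 0.3, 0.03, 0, -0.012], [-0.5, 0.06, -1.1, 0.64, 0.07, -0.001, -0.025], [-0.5, 0.1, -1.8, 1.05, 0.11, -0.001, -0.041], [-0.5, 0.14, -2.5, 1.46, 0.154, -0.002, -0.057], [-0.5, 0.18, -3.2, 1.87, 0.197, -0.003, -0.073], [-0.5, 0.22, -3.9, 2.28, 0.24, -0.003, -0.089], [-0.5, 0.27, -4.6, 2.69, 0.284, -0.004, -0.105], [-0.5, 0.31, -5.34, 3.12, 0.329, -0.004, -0.122], [-0.5, 0.31, -5.34, 3.12, 0.329, -0.004, -0.122], [-0.5, 0.31, -5.34, 3.12, 0.329, -0.004, -0.122]])

```text
time_s: 15.55
ee_pos: [0.5536, 0.0107, 0.1999]
eef_rot: [3.139, -1.216, 0.796]
force: [-0.4, 0.1, -0.9]
grip_width: 0.0559
grip_force: 20.0
```

Run:
```python
from h import *
o=ctrl.get_obs();print(o['time_s'],o['ee_pos'],o['qpos'].round(2),o['grip_width'],o['force'])
print(R.from_euler('xyz',o['eef_rot']).as_matrix().round(3))
for n in('scene','top'):
    im,d,p,T=cam(n); P=cloud(d,p,T)
    hsv=cv2.cvtColor(im,cv2.COLOR_RGB2HSV)
    m=(d>0)&(hsv[...,0]>95)&(hsv[...,0]<125)&(hsv[...,1]>110)&(np.linalg.norm(P-o['ee_pos'],axis=-1)<.12)
    q=P[m]; z=np.percentile(q[:,2],90); c=q[q[:,2]>z-.006]; print('top',z,len(c),cv2.minAreaRect(c[:,:2].astype(np.float32)*1000))
    A=np.c_[c[:,:2]-c[:,:2].mean(0),np.ones(len(c))]; print('tilt',np.linalg.lstsq(A,c[:,2],rcond=None)[0].round(3))
go([.5533,.0097,.10],Rp(.79)); go([.5533,.0097,.083],Rp(.79))
```

```text
15.55 [0.55355154 0.01073237 0.19987194] [-0.48  0.29  2.05  1.5   1.12 -0.69] 0.055890089443396934 [-0.42246229  0.06116298 -0.92836996]
[[ 0.243  0.713  0.658]
 [ 0.248 -0.701  0.668]
 [ 0.938  0.001 -0.348]]
top 0.2236685382465938 489 ((527.7385864257812, -14.03692626953125), (118.8475112915039, 55.8521728515625), 46.885894775390625)
tilt [-0.047 -0.063  0.222]
top 0.22398403768649736 312 ((559.1007690429688, 13.07232666015625), (31.702865600585938, 55.85179901123047), 43.46317672729492)
tilt [0.007 0.007 0.223]
shift [-1.882 -0.016  0.695] turn [-0.0005  0.0052  0.0021] rows>= 2.0
shift [-2.201 -0.017  0.813] turn [-0.0005  0.0052  0.0021] rows>= 2.3
```

The box is upright to within about 0.01 rad and centred at (0.559,0.013). It should touch the tray floor at a TCP height of about 0.081.

Emit:
move_arm(targets=[[-0.5, -0.4, -0.01, 0.15, 0, 0.005, 0.002], [-0.5, -0.9, -0.01, 0.33, 0, 0.005, 0.002], [-0.5, -1.4, -0.01, 0.52, 0, 0.005, 0.002], [-0.5, -1.8, -0.01, 0.66, 0, 0.005, 0.002], [-0.5, -2.05, -0.01, 0.76, 0, 0.005, 0.002], [-0.5, -2.15, -0.01, 0.795, 0, 0.005, 0.002], [-0.5, -2.2, -0.01, 0.81, 0, 0.005, 0.002], [-0.5, -2.2, -0.01, 0.81, 0, 0.005, 0.002]])

```text
time_s: 16.45
ee_pos: [0.5536, 0.0096, 0.0836]
eef_rot: [3.14, -1.222, 0.793]
force: [-1.6, 1.1, 0.2]
grip_width: 0.056
grip_force: 20.0
```

Run:
```python
from h import *
o=ctrl.get_obs();print(o['time_s'],o['ee_pos'],o['grip_width'],o['force'])
print(R.from_euler('xyz',o['eef_rot']).as_matrix().round(3))
im,d,p,T=cam('scene'); P=cloud(d,p,T); save('f.png',cv2.resize(im[200:400,180:480],(750,500)))
go([.5533,.0097,.080],Rp(.79))
```

```text
16.45 [0.55364836 0.00958359 0.08363741] 0.05604543379433775 [-1.61118736  1.0579319   0.24641687]
[[ 0.24   0.711  0.661]
 [ 0.244 -0.703  0.668]
 [ 0.94   0.001 -0.342]]
shift [-0.076 -0.006  0.022] turn [-0.0007 -0.0006  0.0014] rows>= 0.1
```

View pics/f.png

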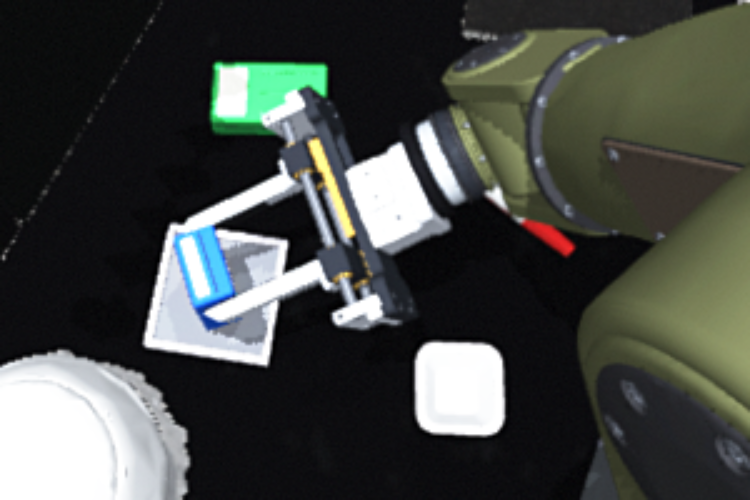

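The box, at (205,275), hangs just over the tray inside its rim, and the wrist is clear of everything. Now I creep down to contact.

Emit:
move_arm(targets=[[-0.5, -0.019, 0, 0.007, 0, 0, 0.001], [-0.5, -0.038, 0, 0.014, 0, 0, 0.001], [-0.5, -0.038, 0, 0.014, 0, 0, 0.001], [-0.5, -0.038, 0, 0.014, 0, 0, 0.001]])

```text
time_s: 16.9
ee_pos: [0.554, 0.0099, 0.0825]
eef_rot: [3.139, -1.223, 0.793]
force: [-1.3, -2.0, 6.5]
grip_width: 0.0558
grip_force: 20.0
```

Emit:
move_arm(targets=[[-0.5, -0.02, 0, 0.007, 0, 0, 0], [-0.5, -0.02, 0, 0.007, 0, 0, 0], [-0.5, -0.02, 0, 0.007, 0, 0, 0]])

```text
time_s: 17.2
ee_pos: [0.5542, 0.0099, 0.0822]
eef_rot: [3.137, -1.225, 0.796]
force: [-3.8, -2.5, 13.3]
grip_width: 0.0558
grip_force: 20.0
```

It has made contact. I'll ease the load off slightly, open gradually, then back out along the fingers.

Emit:
move_arm(targets=[[-0.5, 0.02, 0, -0.007, 0, 0, 0], [-0.5, 0.02, 0, -0.007, 0, 0, 0], [0.25, 0.02, 0, -0.007, 0, 0, 0], [0.4, 0.02, 0, -0.007, 0, 0, 0], [0.6, 0.02, 0, -0.007, 0, 0, 0], [1, 0.02, 0, -0.007, 0, 0, 0], [1, 0.02, 0, -0.007, 0, 0, 0], [1, 0.02, 0, -0.007, 0, 0, 0], [1, 0.02, 0, -0.007, 0, 0, 0]], grip_force=5)

```text
time_s: 18.1
ee_pos: [0.5535, 0.0101, 0.0813]
eef_rot: [-3.14, -1.222, 0.79]
force: [-0.3, -1.0, 0.5]
grip_width: 0.0937
grip_force: 0.0
```

Emit:
move_arm(targets=[[1, 0, 0, -0.2, 0, 0, 0], [1, 0, 0, -0.5, 0, 0, 0], [1, 0, 0, -0.9, 0, 0, 0], [1, 0, 0, -1.4, 0, 0, 0], [1, 0, 0, -2, 0, 0, 0], [1, 0.4, 0, -2.4, 0, 0, 0], [1, 0.8, 0, -2.6, 0, 0, 0], [1, 0.8, 0, -2.6, 0, 0, 0]])

```text
time_s: 18.9
ee_pos: [0.4772, -0.0683, 0.1655]
eef_rot: [3.132, -1.222, 0.799]
force: [-0.2, -0.4, 0.1]
grip_width: 0.094
grip_force: 0.0
```

Run:
```python
from h import *
o=ctrl.get_obs();print(o['time_s'],o['ee_pos'],o['grip_width'],o['force'])
im,d,p,T=cam('scene'); P=cloud(d,p,T); save('g.png',cv2.resize(im[200:400,180:480],(750,500)))
im,d,p,T=cam('top'); P=cloud(d,p,T)
m=(d>0)&(P[...,2]>.06)&(P[...,2]<.12)&(np.linalg.norm(P[...,:2]-[.558,.014],axis=-1)<.06)
q=P[m]; z=np.percentile(q[:,2],80); c=q[q[:,2]>z-.005]; print(z,len(c),cv2.minAreaRect(c[:,:2].astype(np.float32)*1000))
A=np.c_[c[:,:2]-c[:,:2].mean(0),np.ones(len(c))]; print('tilt',np.linalg.lstsq(A,c[:,2],rcond=None)[0].round(3))
```

```text
18.9 [ 0.47724932 -0.06826047  0.16553479] 0.09403922747976139 [-0.15777997 -0.39597241  0.09270643]
0.10625372489585094 348 ((560.3026123046875, 13.96728515625), (32.621578216552734, 54.00364303588867), 45.17807388305664)
tilt [0.011 0.001 0.105]
```

View pics/g.png

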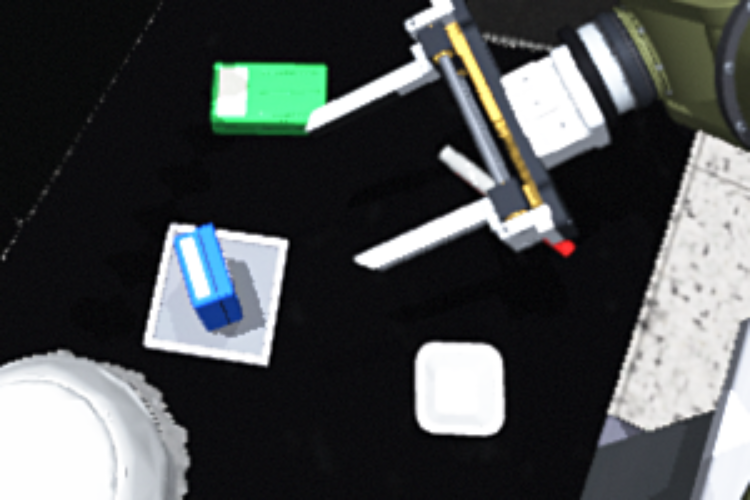

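The picture shows the blue box standing free inside the tray at (210,280), with its top at z = 0.105. The green box has not moved, and the gripper is well clear.

```bash
python3 -c "
from station import ctrl
print(ctrl.hand_in())"
```

```text
the job is handed in; nothing more can be done
None
```

The blue box is standing upright by itself on the tray floor, the gripper has let go and is clear, the green box is where it was, and the job is handed in at about 19 s.

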